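# Push the socket cassette home in its bench dock

### The job

Two tool cassettes stand half out of their docks on the workshop bench. Push the one that carries the upright sockets fully home, until its push bar is up against the guides at the dock's mouth, and leave the other cassette where it is. It jams if pushed off-centre, so push on the middle of the bar, straight along the slide.

Things in the scene. Friction and masses are not known exactly. Their poses are not given: they have to be found in the camera images.
- socket_cassette: (Sizes in mm.) Cassette to push home: flat steel tray 140 long, 70 wide, 18 high, aluminium push bar across its near end. Origin: centre of the tray's underside; x along the slide, into the dock, z up. Carries 6 upright round steel sockets, fixed, up to 56 above the origin. Loose, about 0.6 kg, slides at 2 to 6 N. Only its front 30 to 40 are in the dock at the start. Up to 10 off-centre is fine; from 30 it usually twists and jams.
- push_face (a point): (mm) Centre of the socket cassette's push face: the near upright face of its push bar, 84 behind the cassette's origin and 21 above it; axes as the cassette. The bar is 14 thick (along x), 120 wide (60 to either side), from 19 below to 19 above this point. A black rubber strip 24 wide marks its middle. Behind the bar, 34 are free to the first sockets, above the tray.
- socket_dock: (mm) The socket cassette's dock, fixed: grey bed plate, top at z = 6, x = -150 to 160, 96 wide; aluminium mouth guides at x = 0 to 30 and far rails at x = 70 to 150, both sides, 34 high, 73 apart inside (1.5 play per side), 93 outside, small lead-ins. Origin: on the bench, mid between the mouth guides' near ends; x inwards along the slide, z up. Home: bar's far face on x = 0, cassette origin at x = 70, y = 0, z = 6.
- punch_cassette: (mm) The other cassette, to be left alone, half out of an identical dock left or right of the first: same tray and bar, same frame and sizes, but it carries three slim punches lying flat, 30 high above its underside, and no sockets.
Things that resemble listed ones, but are neither listed nor needed, are in the scene too. What is shaped like the socket_cassette but blue is not meant.

How it is judged:
By the outcome, as a careful person would: the job done as asked, in the order asked, and still so for the second after the job is handed in, with the robot touching nothing.
It also fails if it takes over 35 s, if anything falls off the work surface, if the arm or the gripper's body presses on something with over 40 N, if the wrist force passes 120 N, or if a joint passes its speed limit or range.

### The arm

A 7-joint arm with a two-finger parallel gripper is mounted at the origin on the work surface. World frame = base frame: x ahead of the robot, y to its left, z up, the work surface at z = 0. Lengths are in m, angles in rad, forces in N, time in s.
With the tool pointing down it reaches from about 0.4 to 0.85 m from the base axis. Payload 4.5 kg.
Tool frame: the origin (TCP) lies between the finger pads; the fingertips stand 11 mm ahead of it and the grasp point (between the pads) lies 8 mm behind it (r.nose_length is the distance from the TCP to the fingertips, in m); z points along the fingers, y is the line along which they close (so a half turn about z gives the same grasp; the last joint's range is limited). The gripper opens to 88 mm and grips with 3 to 60 N. Pads are 18 mm wide; open, the fingers measure 123 mm over their backs; the gripper's body (75 mm by 187 mm) begins 45 mm behind the grasp point.
Start: joints at [1.376, 0.689, -0.195, 1.565, 0.157, 0.902, -0.215], TCP at [0.142, -0.609, 0.25] pointing down, gripper open.
Joint ranges: [-3.01, 3.01], [-0.46, 2.08], [-1.47, 1.51], [0.13, 2.56], [-1, 4.14], [0.04, 2.09], [-2.66, 2.66]. Speed limits (rad/s): [2.57, 2.57, 3.14, 3.14, 3.14, 3.14, 3.14].

### API

Orientations are given as a unit quaternion [x, y, z, w].
In Python, from plant import get_state, snapshot, camera_model, r gives the robot as it stands.
- The arm moves only by the shell command python3 -m inch 'ROWS' [FORCE]. ROWS is text: rows parted by semicolons, each of 7 numbers parted by spaces: the opening, from -1 (shut) to 1 (fully open), then the shift along the tool's x, y, z in m, then the turn, a rotation vector about the tool's x, y, z in rad. A call has 1 to 20 rows; each row shifts and turns the commanded pose from where the row before left it, along the tool's axes as they then stand; what a row does not reach is not made up. A row lasts 1/12 s, in which the tool goes at most 41.7 mm and 7.16 degrees, less where a joint would pass 70% of its speed; a pose out of reach is approached as far as the arm can. A call is refused whole if a number of a shift passes 0.0417 or a number of a turn 0.125, either way. A call with a gripper value outside its range is refused whole. The fingers move at their own pace and stop on an object; FORCE is the grip in N (left out, the last holds). Time passes only in rows, so rows that do not move let the fingers close. It gives the time, the measured TCP pose, the force, the opening and the grip force at its end, in the units of the state.
- get_state(): the state, without advancing time (a new reading comes with each control period).
- snapshot(name): name is "scene" or "top"; returns (picture, depth): 400x640x3 uint8, red, green, blue; 400x640 float32, m along the optical axis (not along the pixel's ray), 0 where there is no reading.
- camera_model(name): a dict with "intrinsics" (3x3 intrinsics, pixels), "dist" ([k1, k2, p1, p2, k3] as OpenCV has them; the pictures are not rectified), "view" (4x4, takes a point from world to camera coordinates). Camera axes: x right, y down, z forward; pixel columns grow to the right and rows downward; lengths in m; the calibration is good to about 2 mm. A picture is of the moment at which its call begins. camera_model takes no time and is no camera call.
- r.finish_job(): hands the job in; it is judged then, once.
The state is a dict: "clock": time; "q": joint angles; "qd": joint speeds; "joint_torque": joint torques, N m; "tool_pos": TCP position; "eef_rot": TCP orientation; "contact_force": force on the tool from outside, world axes, zero at the start; "moment": the same for the moment, N m; "opening": opening from 0.0 (shut) to 1.0 (fully open); "finger_force": force on a finger pad.
Only numpy, scipy, OpenCV 4.12 (cv2) and the standard library are available. Lean on these libraries where they do the work, as an engineer would, in place of code of your own. Each camera call takes 0.05 s, during which the arm holds its last target. There are 200 camera calls.

## Working session

There is one attempt and no reset: what is moved stays moved. The work goes in short steps, Python scripts to look and compute and a shell command to move; the robot and the scene stay as the last step left them, time stands still between calls to the robot, and variables do not carry over. Pictures are saved under pics/ and viewed, at most 10 in all, crops included, and the job is handed in when it is done.

```bash
mkdir -p pics; ls; python3 - <<'E'
from plant import *
import cv2,numpy as np
s=get_state();print(s)
for n in("scene","top"):
    p,d=snapshot(n);np.savez(f"{n}0.npz",p=p,d=d);cv2.imwrite(f"pics/{n}0.png",p[...,::-1]);m=camera_model(n);print(m)
E
```

```text
pics
{'clock': 0.0, 'q': array([ 1.37579836,  0.68999535, -0.19453263,  1.56632243,  0.15726965,
        0.9024895 , -0.21513283]), 'qd': array([-0.00109534,  0.00095664,  0.00027971, -0.00040749, -0.00053883,
       -0.00054373,  0.00113379]), 'joint_torque': array([ 4.64973364e-04, -5.27564907e+01, -1.26698021e+00, -1.53432852e+01,
       -5.27326623e-02,  6.37476085e-03,  1.97427312e-04]), 'tool_pos': array([ 0.14158857, -0.60813165,  0.24890914]), 'eef_rot': array([ 9.93460616e-01,  1.14171672e-01, -1.50758915e-04, -9.00267928e-04]), 'contact_force': array([-0.68339377,  0.22535669,  0.47521942]), 'moment': array([-0.00876831, -0.01014065, -0.03276018]), 'finger_force': 0.0, 'opening': 0.995472277964312}
{'intrinsics': array([[449.30590173,   0.        , 313.79426136],
       [  0.        , 449.30590173, 193.69665158],
       [  0.        ,   0.        ,   1.        ]]), 'dist': array([-0.00026091,  0.        ,  0.        ,  0.        ,  0.        ]), 'view': array([[ 0.46760247,  0.88369814,  0.0206283 , -0.09442818],
       [ 0.4758486 , -0.23198797, -0.84838063, -0.19212887],
       [-0.74492687,  0.40652083, -0.52898467,  1.57239276],
       [ 0.        ,  0.        ,  0.        ,  1.        ]])}
{'intrinsics': array([[368.05505149,   0.        , 319.45777391],
       [  0.        , 368.05505149, 199.67304835],
       [  0.        ,   0.        ,   1.        ]]), 'dist': array([0.01191617, 0.        , 0.        , 0.        , 0.        ]), 'view': array([[-0.06210482, -0.9980686 ,  0.00143573, -0.10876919],
       [-0.97163931,  0.06013128, -0.22869475,  0.45904112],
       [ 0.22816671, -0.01559806, -0.97349712,  0.88178453],
       [ 0.        ,  0.        ,  0.        ,  1.        ]])}
```

View pics/scene0.png

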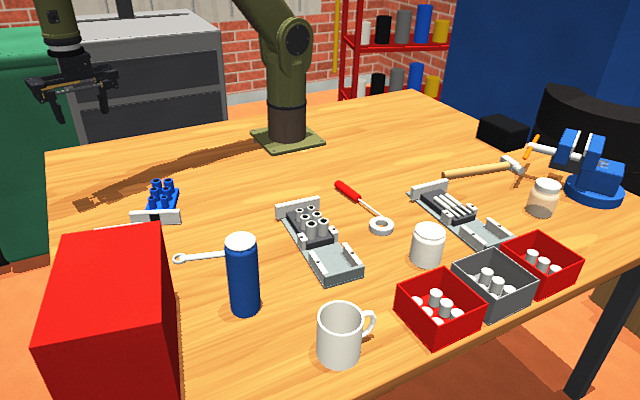

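View pics/top0.png

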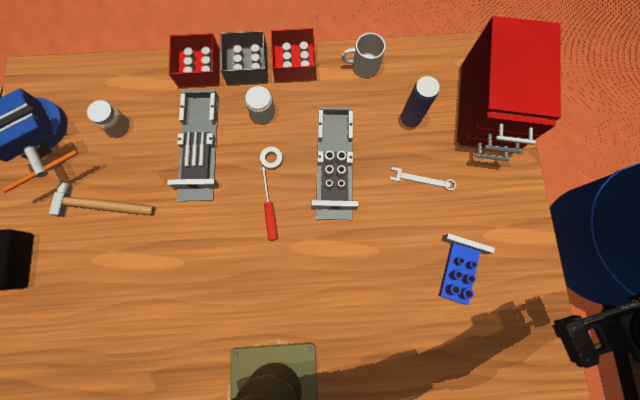

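The top view shows three candidates: the grey tray with sockets at (335,185), the grey tray with flat punches at (195,150), and the blue look-alike at (462,270). The one at (335,185) fits, because it is grey, has six upright sockets and sits in a dock. Its bar is at (335,204). I'll measure it and confirm with an enlarged crop.

```bash
cat > h.py <<'E'
import numpy as np,cv2
from plant import *
def ray(n,uv,z):
    m=camera_model(n);V=m["view"];R=V[:3,:3];c=-R.T@V[:3,3]
    u=cv2.undistortPoints(np.array(uv,float).reshape(-1,1,2),m["intrinsics"],m["dist"]).reshape(-1,2)
    D=np.c_[u,np.ones(len(u))]@R
    return c+D*((z-c[2])/D[:,2])[:,None]
def cloud(n,d):
    m=camera_model(n);V=m["view"];R=V[:3,:3]
    g=np.stack(np.meshgrid(np.arange(640),np.arange(400)),-1).reshape(-1,1,2).astype(float)
    u=cv2.undistortPoints(g,m["intrinsics"],m["dist"]).reshape(-1,2)
    P=np.c_[u,np.ones(len(u))]*d.reshape(-1,1)
    return ((P-V[:3,3])@R).reshape(400,640,3)
E
python3 - <<'E'
from h import *
f=np.load("top0.npz");p,d=f["p"],f["d"];W=cloud("top",d)
x0,y0,x1,y1=295,95,375,230
cv2.imwrite("pics/crop1.png",cv2.resize(p[y0:y1,x0:x1,::-1],None,fx=4.4,fy=4.4,interpolation=cv2.INTER_CUBIC))
# bar top by brightness
g=p.astype(int);m=np.zeros((400,640),np.uint8)
m[195:215,300:370]=(g.min(2)>185)[195:215,300:370]
r_=cv2.minAreaRect(np.argwhere(m)[:,::-1].astype(np.float32));print(r_,m.sum())
b=cv2.boxPoints(r_);print(b);print(ray("top",b,.046));print("depth z",np.median(W[m>0],0),"centre",ray("top",[r_[0]],.046))
f=np.load("scene0.npz");Ws=cloud("scene",f["d"])
for nm,w in(("top",W),("scene",Ws)):
    q=w.reshape(-1,3)
    k=q[(q[:,2]>.040)&(q[:,2]<.052)&(q[:,0]>.35)&(q[:,0]<.5)&(abs(q[:,1]+.17)<.13)]
    print(nm,len(k),k.min(0) if len(k) else 0,k.max(0) if len(k) else 0)
E
```

```text
((334.4956359863281, 202.66204833984375), (45.11865997314453, 4.538883209228516), 1.5481576919555664) 211
[[311.88324 204.32118]
 [312.00586 199.78395]
 [357.10803 201.00291]
 [356.9854  205.54015]]
[[ 0.44215513 -0.11705009  0.046     ]
 [ 0.45401508 -0.1180465   0.046     ]
 [ 0.44368837 -0.23304555  0.046     ]
 [ 0.43186671 -0.23171775  0.046     ]]
depth z [ 0.44278395 -0.17918879  0.04523558] centre [[ 0.44292045 -0.17498639  0.046     ]]
top 289 [ 0.4323848  -0.23565287  0.04008701] [ 0.49922041 -0.11723507  0.05177536]
scene 287 [ 0.42731631 -0.23573199  0.04010059] [ 0.4997392  -0.11467591  0.05198084]
```

View pics/crop1.png

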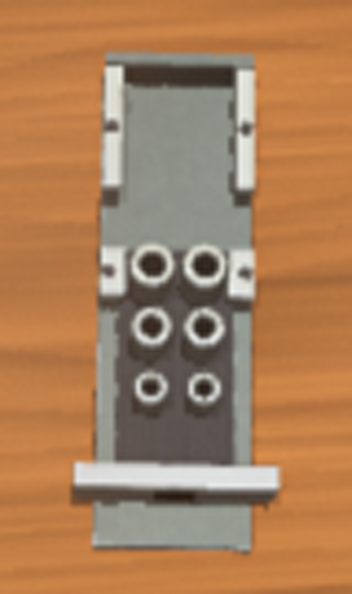

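The crop confirms the target: a dark steel tray with six upright round sockets, its bar at full-image (335,204) and the black strip at about (335,207). Now the slide line from the guides and rails.

```bash
python3 - <<'E'
from h import *
f=lambda *c:[(295+a/4.4-.4,95+b/4.4-.4) for a,b in c]
def pr(t,P):print(t,np.round(P,4).tolist())
R=ray("top",f((113,65),(245,70)),.034+.006*0);N=ray("top",f((112,295),(242,297)),.034)
B=ray("top",f((93,546),(250,549),(107,53),(252,53)),.006)
pr("rails far",R);pr("guide near",N);pr("bed",B)
for t,a,b in(("rail",R.mean(0),N.mean(0)),("bed",B[2:].mean(0),B[:2].mean(0))):
    e=a-b;print(t,"len",np.hypot(*e[:2]),"yaw",np.arctan2(e[1],e[0]))
yaw=np.arctan2((R.mean(0)-N.mean(0))[1],(R.mean(0)-N.mean(0))[0])
S=ray("top",f((176,498)),.044);pr("strip top front",S)
# scene depth/top depth: near face points
u=np.array([np.cos(yaw),np.sin(yaw)]);v=np.array([-u[1],u[0]])
for n in("top","scene"):
    q=cloud(n,np.load(n+"0.npz")["d"]).reshape(-1,3);c=ray("top",[(334.5,202.7)],.046)[0]
    l=(q[:,:2]-c[:2])@np.c_[u,v];k=(abs(l[:,1])<.07)&(abs(l[:,0])<.02)&(q[:,2]>.035)&(q[:,2]<.05)
    print(n,k.sum(),"bar x",np.percentile(l[k,0],[3,97]),"y",np.percentile(l[k,1],[1,99]),"z",np.percentile(q[k,2],[5,95]))
E
```

```text
rails far [[0.7105, -0.1554, 0.034], [0.702, -0.2375, 0.034]]
guide near [[0.5595, -0.1453, 0.034], [0.5534, -0.2236, 0.034]]
bed [[0.4116, -0.1247, 0.006], [0.404, -0.2186, 0.006], [0.7334, -0.1531, 0.006], [0.7276, -0.2464, 0.006]]
rail len 0.15028525749016353 yaw -0.07978283780544146
bed len 0.3238850962937704 yaw -0.0867960614478548
strip top front [[0.43, -0.1744, 0.044]]
top 289 bar x [-0.00682998  0.00740707] y [-0.06018447  0.05749686] z [0.03850524 0.04783115]
scene 311 bar x [-0.01017237  0.00587221] y [-0.06040389  0.05844276] z [0.03631452 0.048556  ]
```

The dock yaw is about −0.086, with the mouth at (0.557, −0.1846). The bar's near face is centred at (0.436, −0.1745), on the slide axis, so the push is about 107 mm. I'll shut the gripper, turn the tool to the slide yaw, and go to a point above and behind the bar.

```bash
python3 -m inch '-1 0 0 0 0 0 0.105;-1 0 0 0 0 0 0.105;-1 0 0 0 0 0 0.105;-1 0.0121 -0.0269 0 0 0 0;-1 0.0121 -0.0269 0 0 0 0;-1 0.0121 -0.0269 0 0 0 0;-1 0.0121 -0.0269 0 0 0 0;-1 0.0121 -0.0269 0 0 0 0;-1 0.0121 -0.0269 0 0 0 0;-1 0.0121 -0.0269 0 0 0 0;-1 0.0121 -0.0269 0 0 0 0;-1 0.0121 -0.0269 0 0 0 0;-1 0.0121 -0.0269 0 0 0 0;-1 0.0121 -0.0269 0 0 0 0;-1 0.0121 -0.0269 0 0 0 0;-1 0.0121 -0.0269 0 0 0 0;-1 0.0121 -0.0269 0 0 0 0;-1 0.0121 -0.0269 0 0 0 0;-1 0.0121 -0.0269 0 0 0 0;-1 0.0121 -0.0269 0 0 0 0' 20
cat > w.py <<'E'
from h import *
from scipy.spatial.transform import Rotation as R
s=get_state();M=R.from_quat(s["eef_rot"]).as_matrix();p=s["tool_pos"]
print("t",s["clock"],"pos",p.round(4),"yaw",np.arctan2(M[1,0],M[0,0]).round(4),"z",M[:,2].round(4),"F",s["contact_force"].round(1),"open",round(s["opening"],3))
o=np.array([.557,-.1846]);y=-.086;u=np.array([np.cos(y),np.sin(y)]);l=p[:2]-o
print("dock x,y of TCP",(l@u).round(4),(l@[-u[1],u[0]]).round(4))
E
python3 w.py
```

```text
clock: 1.77
tool_pos: [0.3864, -0.1694, 0.2496]
eef_rot: [0.999, -0.043, -0.0, -0.0]
contact_force: [1.4, 0.6, -0.2]
opening: 0.006
finger_force: 0.0
t 1.7667 pos [ 0.3864 -0.1694  0.2496] yaw -0.0862 z [-4.e-04  1.e-04 -1.e+00] F [ 1.4  0.6 -0.2] open 0.006
dock x,y of TCP -0.1713 0.0005
```

```bash
python3 -m inch '-1 0 0 0.0183 0 0 0;-1 0 0 0.0183 0 0 0;-1 0 0 0.0183 0 0 0;-1 0 0 0.0183 0 0 0;-1 0 0 0.0183 0 0 0;-1 0 0 0.0183 0 0 0;-1 0 0 0.0183 0 0 0;-1 0 0 0.0183 0 0 0;-1 0 0 0.0183 0 0 0;-1 0 0 0.0183 0 0 0;-1 0 0 0.0183 0 0 0;-1 0 0 0.0183 0 0 0;-1 0 0 0 0 0 0'
python3 w.py; python3 - <<'E'
from h import *
p,d=snapshot("scene");c=p[150:300,230:390,::-1]
q,_=snapshot("top");e=q[90:240,255:415,::-1]
cv2.imwrite("pics/close1.png",np.hstack([cv2.resize(a,None,fx=2.5,fy=2.5,interpolation=cv2.INTER_CUBIC) for a in(c,e)]))
E
```

```text
clock: 2.85
tool_pos: [0.3915, -0.1738, 0.0578]
eef_rot: [0.999, -0.042, -0.007, -0.002]
contact_force: [-1.4, 0.3, -0.6]
opening: 0.001
finger_force: 0.0
t 2.85 pos [ 0.3915 -0.1738  0.0578] yaw -0.0844 z [-0.0146  0.0048 -0.9999] F [-1.4  0.3 -0.6] open 0.001
dock x,y of TCP -0.1659 -0.0034
```

View pics/close1.png

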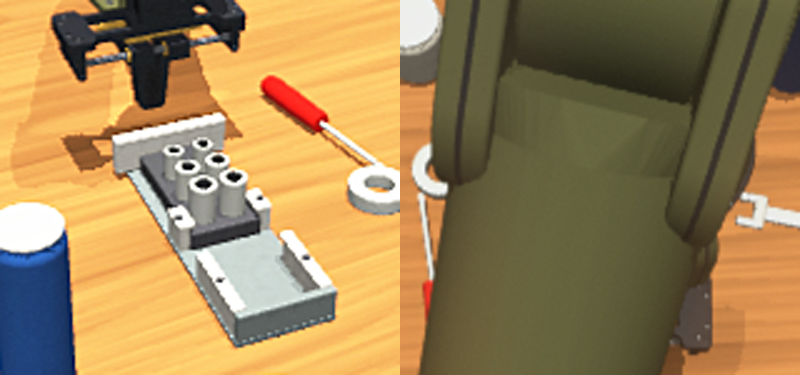

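The arm is reach-limited this close to the base: it stopped at z 0.058, slightly tilted, and still clear of the bar. I'll go 22 mm forward, correct the tilt and offset, then descend.

```bash
python3 -m inch '-1 0.007 -0.0012 0 -0.005 0.0146 0;-1 0.007 -0.0011 0 0 0 -0.0015;-1 0.007 -0.0011 0 0 0 0;-1 0 0 0.008 0 0 0;-1 0 0 0.008 0 0 0;-1 0 0 0.008 0 0 0;-1 0 0 0.006 0 0 0;-1 0 0 0 0 0 0'
python3 w.py;python3 -c "
from plant import *
print(get_state()['q'].round(3))"
```

```text
clock: 3.62
tool_pos: [0.4097, -0.1732, 0.0323]
eef_rot: [0.999, -0.042, -0.005, -0.001]
contact_force: [-0.7, 0.4, 0.6]
opening: 0.004
finger_force: 0.0
t 3.6167 pos [ 0.4097 -0.1732  0.0323] yaw -0.0832 z [-0.0108  0.0019 -0.9999] F [-0.7  0.4  0.6] open 0.004
dock x,y of TCP -0.1478 -0.0013
[ 0.325  0.909 -0.048  2.228  1.194  0.042 -2.553]
```

```bash
python3 -m inch '-1 0.005 -0.0006 0 0 0 0;-1 0.005 -0.0007 0 -0.002 0.005 0.003;-1 0.005 0 0 0 0.0055 0;-1 0.005 0 0 0 0 0;-1 0.005 0 0 0 0 0;-1 0.005 0 0 0 0 0;-1 0.005 0 0 0 0 0;-1 0.005 0 0 0 0 0;-1 0.005 0 0 0 0 0;-1 0.005 0 0 0 0 0'
python3 w.py
```

```text
clock: 4.45
tool_pos: [0.4554, -0.1763, 0.0326]
eef_rot: [0.999, -0.044, -0.004, 0.001]
contact_force: [-8.0, 0.3, 5.6]
opening: 0.008
finger_force: 3.7
t 4.45 pos [ 0.4554 -0.1763  0.0326] yaw -0.0878 z [-0.0081 -0.0014 -1.    ] F [-8.   0.3  5.6] open 0.008
dock x,y of TCP -0.102 -0.0005
```

```bash
python3 -m inch '-1 0.005 -0.0005 0 0.001 0.004 -0.001;-1 0.005 0 0 0 0.004 -0.001;-1 0.005 0 0 0 0 0;-1 0.005 0 0 0 0 0;-1 0.005 0 0 0 0 0;-1 0.005 0 0 0 0 0;-1 0.005 0 0 0 0 0;-1 0.005 0 0 0 0 0;-1 0.005 0 0 0 0 0;-1 0.005 0 0 0 0 0'
python3 w.py; python3 - <<'E'
from h import *
p,d=snapshot("scene");c=p[150:300,230:390,::-1]
cv2.imwrite("pics/close2.png",cv2.resize(c,None,fx=4,fy=4,interpolation=cv2.INTER_CUBIC))
E
```

```text
clock: 5.28
tool_pos: [0.5083, -0.1801, 0.0325]
eef_rot: [0.999, -0.043, 0.002, 0.0]
contact_force: [-2.6, -0.4, -2.0]
opening: 0.005
finger_force: 1.3
t 5.2833 pos [ 0.5083 -0.1801  0.0325] yaw -0.0854 z [ 4.9e-03 -4.0e-04 -1.0e+00] F [-2.6 -0.4 -2. ] open 0.005
dock x,y of TCP -0.0489 0.0003
```

View pics/close2.png

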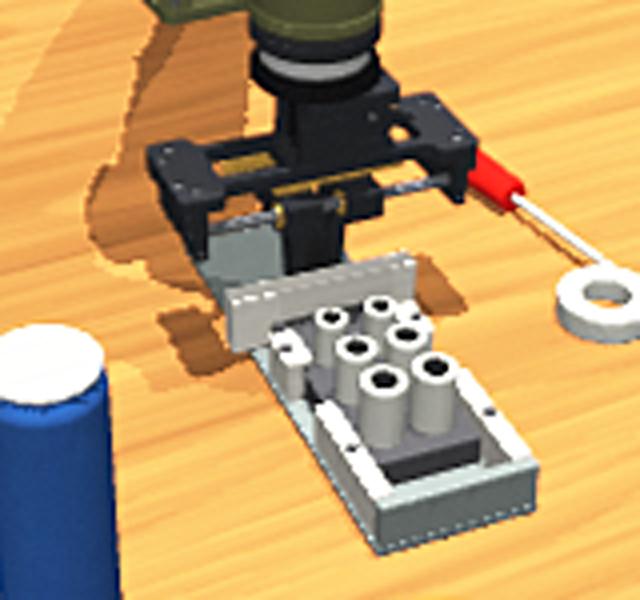

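The view shows the cassette going in straight, with the bar (crop 320,300) about 25 mm short of the guides. I'll continue more slowly and watch the force.

```bash
python3 -m inch '-1 0.003 0 0 0 -0.002 0;-1 0.003 0 0 0 -0.002 0;-1 0.003 0 0 0 0 0;-1 0.003 0 0 0 0 0;-1 0.003 0 0 0 0 0;-1 0.003 0 0 0 0 0;-1 0.002 0 0 0 0 0;-1 0 0 0 0 0 0'
python3 w.py
```

```text
clock: 6.0
tool_pos: [0.5301, -0.1818, 0.0327]
eef_rot: [0.999, -0.043, 0.002, -0.0]
contact_force: [-2.9, -0.3, -1.2]
opening: 0.005
finger_force: 1.1
t 6.0 pos [ 0.5301 -0.1818  0.0327] yaw -0.0854 z [ 4.7e-03 -2.0e-04 -1.0e+00] F [-2.9 -0.3 -1.2] open 0.005
dock x,y of TCP -0.027 0.0005
```

```bash
python3 -m inch '-1 0.0015 0 0 0 0 0;-1 0.0015 0 0 0 0 0;-1 0.001 0 0 0 0 0;-1 0 0 0 0 0 0'
python3 w.py; python3 - <<'E'
from h import *
p,d=snapshot("scene");c=p[180:290,260:370,::-1]
cv2.imwrite("pics/close3.png",cv2.resize(c,None,fx=5,fy=5,interpolation=cv2.INTER_CUBIC))
E
```

```text
clock: 6.33
tool_pos: [0.5302, -0.1819, 0.0327]
eef_rot: [0.999, -0.043, -0.001, 0.0]
contact_force: [-9.7, 2.2, 7.5]
opening: 0.005
finger_force: 5.1
t 6.3333 pos [ 0.5302 -0.1819  0.0327] yaw -0.085 z [-2.4e-03 -8.0e-04 -1.0e+00] F [-9.7  2.2  7.5] open 0.005
dock x,y of TCP -0.027 0.0004
```

View pics/close3.png

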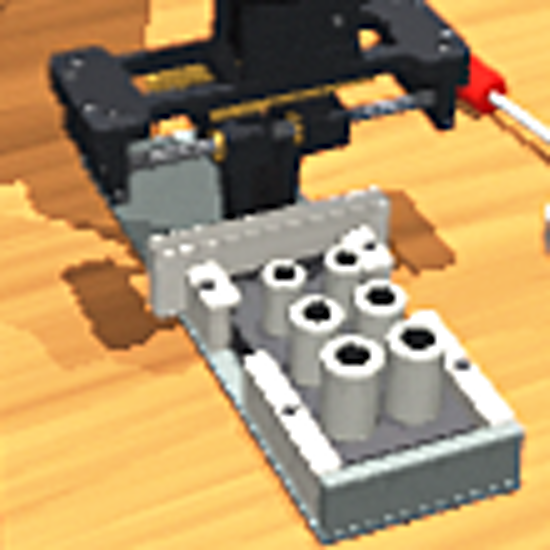

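It stalled with the force rising, at the expected home position, and the bar seems to be on the guides. A little firmer push will make sure.

```bash
python3 -m inch '-1 0.003 0 0 0 0 0;-1 0.003 0 0 0 0 0;-1 0.003 0 0 0 0 0;-1 0 0 0 0 0 0'
python3 w.py
```

```text
clock: 6.72
tool_pos: [0.5302, -0.1821, 0.0321]
eef_rot: [0.999, -0.042, -0.01, 0.001]
contact_force: [-27.4, 4.0, 21.5]
opening: 0.006
finger_force: 13.7
t 6.7167 pos [ 0.5302 -0.1821  0.0321] yaw -0.0848 z [-0.0197 -0.002  -0.9998] F [-27.4   4.   21.5] open 0.006
dock x,y of TCP -0.0269 0.0002
```

At 27 N it didn't move, so it's against a hard stop. I'll retreat straight back, then up, and check.

```bash
python3 -m inch '-1 -0.004 0 0 0 0 0;-1 -0.006 0 0 0 0 0;-1 -0.008 0 0 0 0 0;-1 -0.01 0 0 0 0 0;-1 -0.01 0 0 0 0 0;-1 -0.01 0 0 0 0 0;-1 -0.01 0 0 0 0 0;-1 0 0 -0.02 0 0 0;-1 0 0 -0.025 0 0 0;-1 0 0 -0.03 0 0 0;-1 0 0 -0.03 0 0 0;-1 0 0 -0.03 0 0 0;-1 0 0.04 -0.02 0 0 0;-1 0 0.04 0 0 0 0;-1 0 0.04 0 0 0 0;-1 0 0.04 0 0 0 0;-1 0 0.04 0 0 0 0;-1 0 0.04 0 0 0 0;-1 0 0.04 0 0 0 0;-1 0 0 0 0 0 0'
python3 w.py; python3 - <<'E'
from h import *
p,d=snapshot("scene");c=p[180:290,260:370,::-1]
q,_=snapshot("top");e=q[85:195,280:390,::-1]
cv2.imwrite("pics/final.png",np.hstack([cv2.resize(a,(400,400),interpolation=cv2.INTER_CUBIC) for a in(c,e)]))
a=np.load("top0.npz")["p"].astype(int);print("punch diff",np.abs(a-q)[85:205,165:222].mean())
E
```

```text
clock: 8.38
tool_pos: [0.4577, -0.466, 0.1859]
eef_rot: [0.999, -0.05, 0.003, 0.005]
contact_force: [-0.9, -1.2, -0.5]
opening: 0.002
finger_force: 0.0
t 8.3833 pos [ 0.4577 -0.466   0.1859] yaw -0.0997 z [ 0.0056 -0.0097 -0.9999] F [-0.9 -1.2 -0.5] open 0.002
dock x,y of TCP -0.0748 -0.2888
punch diff 10.25438596491228
```

View pics/final.png

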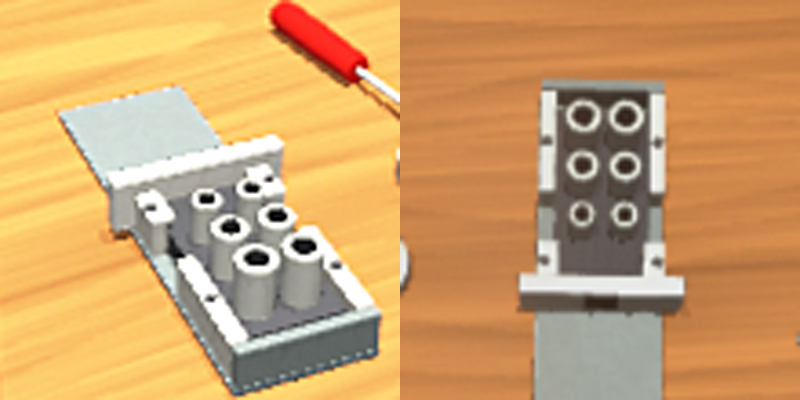

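The final view shows the bar (right half, 600,290) flush on both guides (545,260 and 655,260). I'll check numerically that neither the punch bar nor the seating is off before handing in.

```bash
python3 - <<'E'
from h import *
q,_=snapshot("top");a=np.load("top0.npz")["p"]
def bar(p,x0,x1,y0,y1):
    m=np.zeros((400,640),bool);m[y0:y1,x0:x1]=(p.min(2)>185)[y0:y1,x0:x1]
    return np.argwhere(m)[:,::-1].mean(0).round(2),m.sum()
print("punch",bar(a,165,220,176,192),bar(q,165,220,176,192))
c,n=bar(q,310,372,161,168);print("bar",c,n,ray("top",[c],.046),"expect ~",[.557-.007,-.184])
r.finish_job()
E
```

```text
punch (array([191.1, 181.1]), np.int64(203)) (array([191.33, 181.14]), np.int64(215))
bar [336.02 162.82] 203 [[ 0.54952478 -0.18662324  0.046     ]] expect ~ [0.55, -0.184]
the job is handed in; nothing more can be done
```

The socket cassette is fully home with its bar against the mouth guides, the punch cassette was not moved, and the job was handed in at about 8.5 s with the arm clear.

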